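Weigh the scoop bins by hand and tip out the forging balls

ROBOT

A 6-joint arm with a two-finger parallel gripper is mounted at the origin on the work surface. World frame = base frame: x ahead of the robot, y to its left, z up, the work surface at z = 0. Lengths are in m, angles in rad, forces in N, time in s.
With the tool pointing down it reaches from about 0.225 to 0.875 m from the base axis. Payload 3.4 kg.
Tool frame: the origin (TCP) lies at the very end of the fingers, on their centre line; the grasp point (between the pads) lies 19 mm behind it; z points along the fingers, y is the direction in which the jaws open and shut (so a half turn about z gives the same grasp; the last joint's range is limited). The gripper opens to 85 mm and grips with 20 to 120 N. Pads are 22 mm wide; open, the fingers measure 114 mm over their backs; the gripper's body (76 mm by 85 mm) begins 54 mm behind the grasp point. The pads swing forward as they close: fully open they stand 13 mm farther back than shut.
Start: joints at [-1.293, 0.276, 1.505, -0, 1.361, -0.121], TCP at [0.223, -0.53, 0.196] pointing down, gripper open.
Joint ranges: [-2.89, 2.89], [-0.75, 2.08], [0.22, 2.7], [-1.18, 4.32], [0.11, 2.71], [-2.7, 2.7]. Speed limits (rad/s): [2.57, 2.57, 3.14, 3.14, 3.14, 3.14].

INTERFACE

Orientations are given as a unit quaternion [w, x, y, z].
In Python, from rig import get_state, get_image, camera_model, sign_off gives the robot as it stands. The module is installed in compiled form; this text tells all that it offers.
- The arm moves only by the tool drive_tool, never from a script. Its argument "motion" is text: rows parted by semicolons, each of 7 numbers parted by spaces: the turn, a rotation vector about the tool's x, y, z in degrees, then the shift along the tool's x, y, z in m, then the opening in per cent of the stroke, from 0 (shut) to 100 (fully open). In form: wx wy wz tx ty tz hand; .... A call has 1 to 12 rows; each row shifts and turns the pose as measured when the row begins, along the tool's axes as they then stand; what a row does not reach is not made up. A row lasts 1/8 s, in which the tool goes at most 62.5 mm and 10.7 degrees, less where a joint would pass 70% of its speed; a pose out of reach is approached as far as the arm can. A call is refused whole if a number of a shift passes 0.0625 or a number of a turn 10.7, either way. A call with a gripper value outside its range is refused whole. The fingers move at their own pace and stop on an object; "newtons" is the grip in N (left out, the last holds). Time passes only in rows, so rows that do not move let the fingers close. It gives the time, the measured TCP pose, the force and the opening at its end, in the units of the state.
- get_state(): the state, without advancing time (a new reading comes with each control period).
- get_image(name): name is "side" or "top" or "wrist"; returns (picture, depth): 480x640x3 uint8, red, green, blue; 480x640 float32, m along the optical axis (not along the pixel's ray), 0 where there is no reading.
- camera_model(name): a dict with "camera_matrix" (3x3 intrinsics, pixels), "cam_to_world" (4x4, takes a point from camera to world coordinates); the wrist camera has in their place "T_tool_cam" (4x4, takes a point from camera to tool coordinates, whose origin is the TCP and whose axes are the flange's). Camera axes: x right, y up, looking along -z (the intrinsics and any distortion apply to the point x, -y, -z); pixel columns grow to the right and rows downward; lengths in m; the calibration is good to about 2 mm. A picture is of the moment at which its call begins: read the wrist's pose just before it. camera_model takes no time and is no camera call.
- sign_off(): hands the job in, once; it reports no verdict.
The state is a dict: "clock": time; "qpos": joint angles; "qd": joint speeds; "effort": joint torques, N m; "position": TCP position; "ee_rot": TCP orientation; "contact_force": force on the tool from outside, world axes, zero at the start; "moment": the same for the moment, N m; "width": finger opening in m.
Only numpy, scipy, OpenCV 4.12 (cv2) and the standard library are available. Lean on these libraries where they do the work, as an engineer would, in place of code of your own. Each camera call takes 0.05 s, during which the arm holds its last target.

TASK

Two of the three identical covered scoop bins on the smith's bench hold a steel ball for forging, and the third only a light scrap of wood; it cannot be seen from outside which is which. Tell them apart by their weight as you lift them, and tip each loaded one over the open steel tray so that its ball rolls out and stays in the tray, but do not tip the light one. Leave all three bins standing upright on the bench, outside the tray, and everything else where it is.

Things in the scene. Friction and masses are not known exactly. Their poses are not given: they have to be found in the camera images.
- bin_1: Covered scoop bin, grey sheet steel, dark lid plate: 104 long (its x) x 52 wide (y) x 95 high. Origin: on the underside, mid-width; back face x=+48, front edge x=-56. Mouth in its front (-x), 44 wide, 54 high, above the lip (x=-56, z=34), shut by a flap hung freely from the lid edge, which swings out by itself on tipping. Grip from above across the flat upright sides (y=-26, +26), around x=0, z=62. Mouth to the robot's side at first, +-25 degrees. Sizes in mm.
- bin_2: Another bin just like bin_1, same frame. Inside each: flat floor (z=4) at the back, then a ramp rising at 30 degrees to the lip; a ball inside starts to roll out when the bin is tipped some 30 degrees towards its mouth and is out in under 1 s at 45 to 50.
- bin_3: Another bin just like bin_1, same frame. A bin alone weighs 0.26 kg (+-8%), each ball (38 across) 0.225 kg (+-8%), the wood scrap 10 g: light bin about 0.27 kg, loaded about 0.485 kg. Any of the three can be the light one.
- tray: Open square tray of dark steel, 160 x 160, 40 high, walls and floor 5 thick, fixed to the bench. Origin: centre of the underside; z up. Sizes in mm.
- mug: Bystander: white mug, 80 across, 90 high, handle to its +y. Origin: centre of the underside. Sizes in mm.
- jar: Bystander: amber glass jar with a black cap, 60 across, 85 high. Origin: centre of the underside. Sizes in mm.
- hammer: Bystander: hammer lying flat along its x, 260 long, 26 high, handle to -x. Origin: near its middle, on the underside. Sizes in mm.
- brush: Bystander: flat brush lying along its x, 200 long, 42 wide, 20 high, handle to -x. Origin: its middle, on the underside. Sizes in mm.
- wrench: Bystander: flat steel wrench lying along its x, about 180 long, 38 wide, 8 high. Origin: near its middle, on the underside. Sizes in mm.
- carton: Bystander: closed cardboard carton, 70 (x) x 90 (y) x 60 high. Origin: centre of the underside. Sizes in mm.
- battery: Bystander: black battery pack, 110 (x) x 75 (y) x 60 high. Origin: centre of the underside. Sizes in mm.

How it is judged:
At the end, for the whole second after the job is handed in: Both steel balls lie in the tray, the wood scrap is still inside its bin, and all three bins stand on the bench itself (within 4 mm of its height), upright to 10 degrees, let go and at rest (x of ball_a_c0 in the frame of tray between -0.08 and 0.08 m and y of ball_a_c0 in the frame of tray between -0.08 and 0.08 m and z of each of ball_a_c0, ball_b_c0 in the frame of tray below 0.045 m and x of ball_b_c0 in the frame of tray between -0.08 and 0.08 m and y of ball_b_c0 in the frame of tray between -0.08 and 0.08 m and angle between each of bin_1, bin_2, bin_3's own z axis and vertical below 0.17 rad and height (world z) of bin_1 between -0.004 and 0.004 m and linear speed of each of bin_1, bin_2, bin_3 below 0.02 m/s and height (world z) of bin_2 between -0.004 and 0.004 m and height (world z) of bin_3 between -0.004 and 0.004 m and (distance between offcut_c0 and bin_1 below 0.065 m or distance between offcut_c0 and bin_2 below 0.065 m or distance between offcut_c0 and bin_3 below 0.065 m)); the robot touches nothing.
It fails at once if the bin with the wood scrap is tipped by more than 30 degrees ((distance between offcut_c0 and bin_1 below 0.065 m and angle between bin_1's own z axis and vertical above 0.524 rad) or (distance between offcut_c0 and bin_2 below 0.065 m and angle between bin_2's own z axis and vertical above 0.524 rad) or (distance between offcut_c0 and bin_3 below 0.065 m and angle between bin_3's own z axis and vertical above 0.524 rad)).
It fails at once if a bystander is moved by more than 30 mm (distance of any of mug, jar, hammer, brush, wrench, carton, battery from where it was at the start of the episode above 0.03 m).
It also fails if it takes over 72 s, if anything falls off the work surface, if the arm or the gripper's body presses on something with over 40 N, if the wrist force passes 120 N, or if a joint passes its speed limit or range.

## Working session

There is one attempt and no reset: what is moved stays moved. The work goes in short steps, Python scripts to look and compute and a tool call to move; the robot and the scene stay as the last step left them, time stands still between calls to the robot, and variables do not carry over. Pictures are saved under pics/ and viewed, and the job is handed in when it is done.

Besides the shell and the picture viewer there is one more tool, called after ">>>" as a command line: name --argument value ..., lists and objects as JSON in quotes. drive_tool: Moves the arm, as the interface text tells. Its arguments: {"type":"object","properties":{"motion":{"type":"string"},"newtons":{"type":"number"}},"required":["motion"]}

```bash
mkdir -p pics; cat > h.py <<'E'
import numpy as np, cv2
from rig import *
def snap(n,f):
    im,d=get_image(n); cv2.imwrite(f'pics/{f}.png',im[:,:,::-1]); np.save(f'pics/{f}.npy',d); return im,d
E
python3 - <<'E'
from h import *
print(get_state())
for n in ('top','side'):
    snap(n,n+'0'); print(n,camera_model(n))
print(get_state()['clock'], camera_model('wrist'))
E
```

```text
{'clock': 0.0, 'qpos': array([-1.29298469e+00,  2.76599939e-01,  1.50614086e+00,  1.80427638e-05,
        1.36069609e+00, -1.21033568e-01]), 'qd': array([-0.00133362,  0.00029827,  0.00124503, -0.00097117,  0.00205568,
       -0.0018629 ]), 'effort': array([-8.08138193e-04, -4.16781843e+01, -2.45806628e+01, -3.47255127e-04,
        1.12685468e-02, -5.29761067e-06]), 'position': array([ 0.2231232 , -0.52929863,  0.19483387]), 'ee_rot': array([-9.19978129e-04,  9.80181083e-01,  1.98101473e-01, -6.34158396e-05]), 'contact_force': array([-0.32396872,  0.70484391, -0.20182483]), 'moment': array([ 0.00925322, -0.00649807,  0.01671133]), 'width': 0.08534940581613136}
top {'camera_matrix': array([[552.2002438 ,   0.        , 316.20301757],
       [  0.        , 552.2002438 , 252.92869452],
       [  0.        ,   0.        ,   1.        ]]), 'cam_to_world': array([[-0.01126656,  0.99413504, -0.10755734,  0.46139022],
       [-0.99977233, -0.01314861, -0.01680491,  0.02834833],
       [-0.01812058,  0.10734351,  0.99405685,  1.38635526],
       [ 0.        ,  0.        ,  0.        ,  1.     
[... 280 characters left out ...]
93, -0.66993547,  0.72089516,  0.70419087],
       [ 0.01665375,  0.73037413,  0.68284426,  0.70677927],
       [ 0.        ,  0.        ,  0.        ,  1.        ]])}
0.1 {'camera_matrix': array([[369.39672783,   0.        , 319.69360763],
       [  0.        , 369.39672783, 235.66903677],
       [  0.        ,   0.        ,   1.        ]]), 'T_tool_cam': array([[-5.19268354e-04,  9.50819749e-01,  3.09744307e-01,
         7.88453508e-02],
       [ 9.99999767e-01,  6.30732536e-04, -2.59713308e-04,
         4.39670933e-04],
       [-4.42306354e-04,  3.09744100e-01, -9.50819855e-01,
        -1.78101135e-01],
       [ 0.00000000e+00,  0.00000000e+00,  0.00000000e+00,
         1.00000000e+00]])}
```

View pics/top0.png

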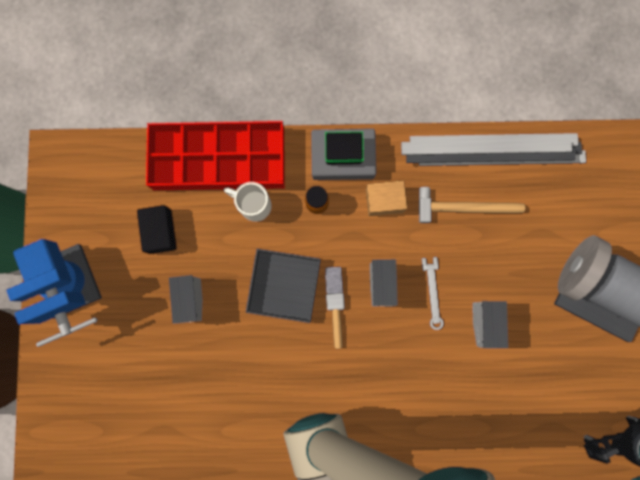

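View pics/side0.png

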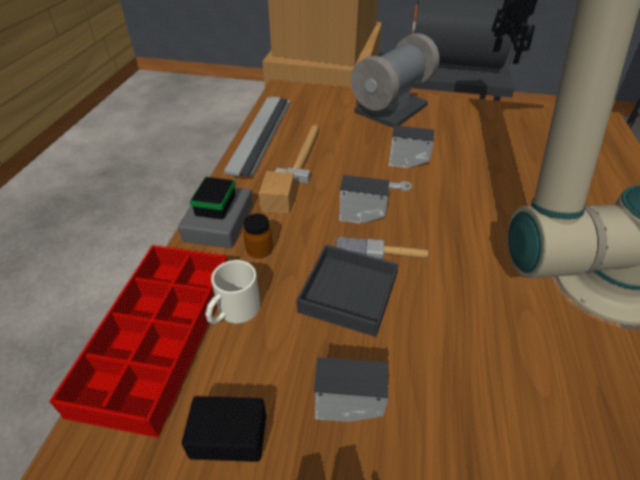

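The top view shows bins at about (186,299), (384,282) and (490,324), and the tray at (284,285). Next I measure the lids by depth.

```bash
cat >> h.py <<'E'
def cloud(n,d):
    m=camera_model(n);K=m['camera_matrix'];v,u=np.mgrid[0:480,0:640]
    x=(u-K[0,2])/K[0,0]*d; y=-(v-K[1,2])/K[1,1]*d
    P=np.stack([x,y,-d],-1); T=m['cam_to_world']; W=P@T[:3,:3].T+T[:3,3]; W[d==0]=np.nan; return W
E
python3 - <<'E'
from h import *
d=np.load('pics/top0.npy'); W=cloud('top',d)
s=np.load('pics/side0.npy'); S=cloud('side',s)
for nm,(u,v) in dict(L=(186,299),M=(384,282),R=(490,324)).items():
    for cam,w in (('top',W),('side',S)):
        c=np.nanmean(W[v-3:v+3,u-3:u+3].reshape(-1,3),0)
        m=(abs(w[...,2]-.094)<.008)&(np.hypot(w[...,0]-c[0],w[...,1]-c[1])<.09)
        p=w[m]; r=cv2.minAreaRect((p[:,:2]*1000).astype(np.float32)); print(nm,cam,len(p),np.round(np.median(p[:,2]),4),np.round(r[0],1),np.round(r[1],1),round(r[2],1), p.min(0).round(3),p.max(0).round(3))
u,v=284,285;c=W[v,u]
for cam,w in (('top',W),('side',S)):
    m=(abs(w[...,2]-.040)<.006)&(np.hypot(w[...,0]-c[0],w[...,1]-c[1])<.125)
    p=w[m]; r=cv2.minAreaRect((p[:,:2]*1000).astype(np.float32)); print('tray',cam,len(p),np.round(r[0],1),np.round(r[1],1),round(r[2],1)) 
for n,uv in dict(mug=(253,200),bat=(155,229),brushhead=(335,285),brushend=(338,345),wr1=(430,265),wr2=(436,322),jar=(316,197),carton=(386,196),hamhead=(426,205),hamend=(522,209),grinder=(600,270),gr2=(560,300)).items(): print(n,W[uv[1],uv[0]].round(3))
im=cv2.imread('pics/top0.png'); cv2.imwrite('pics/tz.png',cv2.resize(im[220:370,130:530],None,fx=2,fy=2,interpolation=cv2.INTER_CUBIC))
E
```

```text
L top 1116 0.0954 [498.4 365.4] [108.7  58.5] 6.0 [0.443 0.332 0.087] [0.555 0.398 0.102]
L side 2664 0.0964 [499.8 363.5] [108.   57.6] 5.4 [0.444 0.331 0.086] [0.556 0.396 0.1  ]
M top 1117 0.0953 [ 531.3 -108.4] [107.9  56.8] 0.3 [ 0.477 -0.137  0.086] [ 0.585 -0.08   0.102]
M side 874 0.0966 [ 532.7 -109.2] [108.2  59.9] 0.7 [ 0.479 -0.14   0.086] [ 0.587 -0.079  0.1  ]
R top 1159 0.095 [ 430.7 -360.3] [ 57.8 105.9] 89.2 [ 0.378 -0.389  0.086] [ 0.484 -0.331  0.102]
R side 588 0.097 [ 432.6 -362. ] [ 62.4 108.5] 89.0 [ 0.379 -0.393  0.086] [ 0.487 -0.33   0.102]
tray top 526 [530.5 133.6] [160.4 159.9] 80.2
tray side 1016 [531.8 131.6] [164.7 160.6] 80.3
mug [0.749 0.212 0.002]
bat [0.669 0.444 0.059]
brushhead [0.529 0.006 0.019]
brushend [0.382 0.001 0.019]
wr1 [ 0.577 -0.232  0.006]
wr2 [ 0.435 -0.242  0.009]
jar [0.737 0.049 0.087]
carton [ 0.742 -0.121  0.061]
hamhead [ 0.726 -0.224  0.024]
hamend [ 0.711 -0.46   0.028]
grinder [ 0.545 -0.554  0.206]
gr2 [ 0.486 -0.544  0.019]
```

View pics/tz.png

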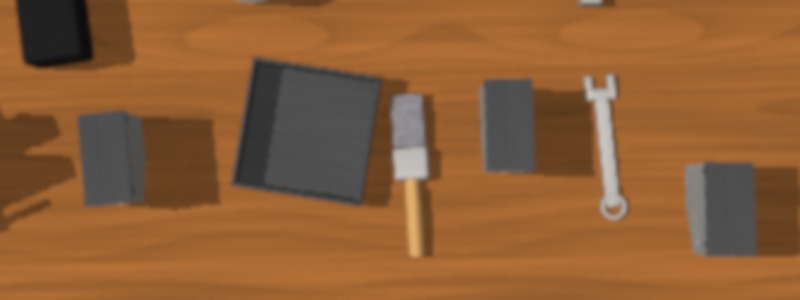

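```bash
cat >> h.py <<'E'
from scipy.spatial.transform import Rotation as Ro
def pose():
    s=get_state(); q=s['ee_rot']; return s,np.array(s['position']),Ro.from_quat(np.r_[q[1:],q[0]])
def tgt(yaw,tilt=0):
    # tool x along yaw, z down, then tilt about tool y
    x=np.array([np.cos(np.radians(yaw)),np.sin(np.radians(yaw)),0]);z=np.array([0,0,-1.]);y=np.cross(z,x)
    return Ro.from_matrix(np.stack([x,y,z],1))*Ro.from_euler('y',tilt,degrees=True)
def plan(p1,yaw,tilt=0,n=None):
    s,p,R=pose(); p1=np.array(p1); R1=tgt(yaw,tilt)
    rv=(R.inv()*R1).as_rotvec(degrees=True); d=p1-p
    if n is None: n=int(max(np.ceil(np.linalg.norm(d)/.055),np.ceil(np.linalg.norm(rv)/9.5),1))
    print('clock',round(s['clock'],2),'pos',p.round(4),'F',s['contact_force'].round(2),'w',round(s['width'],4),'q',s['qpos'].round(2),'turn',rv.round(2),'d',d.round(4),'n',n)
    Rc=R;
    for i in range(n):
        t=Rc.inv().apply(d/n); print(*(rv/n).round(1),*t.round(4),sep=' ',end='; '); Rc=Rc*Ro.from_rotvec(rv/n,degrees=True)
    print()
E
python3 -c "
from h import *
plan([.4355,-.361,.17],-1)"
```

```text
clock 0.1 pos [ 0.2231 -0.5294  0.1949] F [ 0.12 -0.47  0.85] w 0.0854 q [-1.29  0.28  1.51  0.    1.36 -0.12] turn [-1.000e-01  1.000e-02  2.385e+01] d [ 0.2124  0.1684 -0.0249] n 5
-0.0 0.0 4.8 0.0522 -0.0145 0.005; -0.0 0.0 4.8 0.0508 -0.0188 0.005; -0.0 0.0 4.8 0.0491 -0.023 0.005; -0.0 0.0 4.8 0.047 -0.027 0.005; -0.0 0.0 4.8 0.0446 -0.0308 0.005;
```

>>> drive_tool --motion "0 0 4.8 0.052 -0.0145 0.005 100; 0 0 4.8 0.051 -0.019 0.005 100; 0 0 4.8 0.049 -0.023 0.005 100; 0 0 4.8 0.047 -0.027 0.005 100; 0 0 4.8 0.045 -0.031 0.005 100; 0 0 0 0 0 0 100" --newtons 100

```text
clock: 0.85
position: [0.4418, -0.3578, 0.166]
ee_rot: [-0.002, 1.0, -0.019, -0.001]
contact_force: [-0.1, 0.1, 0.5]
width: 0.0851
```

```bash
python3 -c "
from h import *
plan([.4355,-.361,.17],-1)
plan([.4355,-.361,.043],-1)"
```

```text
clock 0.85 pos [ 0.4418 -0.3578  0.166 ] F [-0.13  0.13  0.54] w 0.0851 q [-0.8   0.29  1.56  0.    1.3   0.8 ] turn [-0.25  0.16 -1.16] d [-0.0063 -0.0032  0.004 ] n 1
-0.3 0.2 -1.2 -0.0062 0.0034 -0.004; 
clock 0.85 pos [ 0.4418 -0.3578  0.166 ] F [-0.13  0.13  0.54] w 0.0851 q [-0.8   0.29  1.56  0.    1.3   0.8 ] turn [-0.25  0.16 -1.16] d [-0.0063 -0.0032 -0.123 ] n 3
-0.1 0.1 -0.4 -0.0019 0.0013 0.041; -0.1 0.1 -0.4 -0.002 0.0012 0.041; -0.1 0.1 -0.4 -0.002 0.0012 0.041;
```

>>> drive_tool --motion "-0.3 0.2 -1.2 -0.006 0.0034 0.02 100; 0 0 0 0 0 0.045 100; 0 0 0 0 0 0.04 100; 0 0 0 0 0 0.018 100; 0 0 0 0 0 0 100"

```text
clock: 1.48
position: [0.4326, -0.3639, 0.0396]
ee_rot: [0.002, 1.0, -0.007, -0.001]
contact_force: [-1.0, -0.1, -0.0]
width: 0.0854
```

```bash
python3 -c "
from h import *
plan([.4355,-.361,.043],-1)"
```

```text
clock 1.48 pos [ 0.4326 -0.3639  0.0396] F [-1.05 -0.07 -0.02] w 0.0854 q [-0.82  0.39  1.75 -0.    1.    0.77] turn [0.2  0.1  0.22] d [0.0029 0.0029 0.0034] n 1
0.2 0.1 0.2 0.0028 -0.0029 -0.0034;
```

>>> drive_tool --motion "0.2 0.1 0.2 0.003 -0.003 -0.003 100; 0 0 0 0 0 0 30; 0 0 0 0 0 0 30; 0 0 0 0 0 0 30; 0 0 0 0 0 0 30; 0 0 0 0 0 0 30" --newtons 100

```text
clock: 2.22
position: [0.4365, -0.3626, 0.0463]
ee_rot: [0.002, 1.0, -0.009, 0.002]
contact_force: [-0.2, 0.4, -0.1]
width: 0.0485
```

>>> drive_tool --motion "0 0 0 0 0 0 0; 0 0 0 0 0 0 0; 0 0 0 0 0 -0.03 0; 0 0 0 0 0 -0.04 0; 0 0 0 0 0 -0.04 0; 0 0 0 0 0 0 0; 0 0 0 0 0 0 0; 0 0 0 0 0 0 0"

```text
clock: 3.22
position: [0.4321, -0.3581, 0.1504]
ee_rot: [-0.004, 1.0, -0.009, -0.004]
contact_force: [-0.2, 0.8, -5.9]
width: 0.0489
```

```bash
python3 - <<'E'
from h import *
F=[]
for i in range(6):
    s=get_state();F.append(s['contact_force']); get_image('wrist')
print(np.round(F,2)); print(s['width'],s['effort'].round(2)); snap('side','s1')
E
```

```text
[[-0.23  0.78 -5.89]
 [-0.84  0.34 -6.07]
 [ 0.4  -0.07 -5.  ]
 [ 0.01  0.2  -4.57]
 [ 0.02  0.28 -3.71]
 [ 0.14  0.05 -4.66]]
0.04924106127142537 [ 0.000e+00 -4.396e+01 -2.513e+01  3.000e-02  7.000e-02 -0.000e+00]
```

View pics/s1.png

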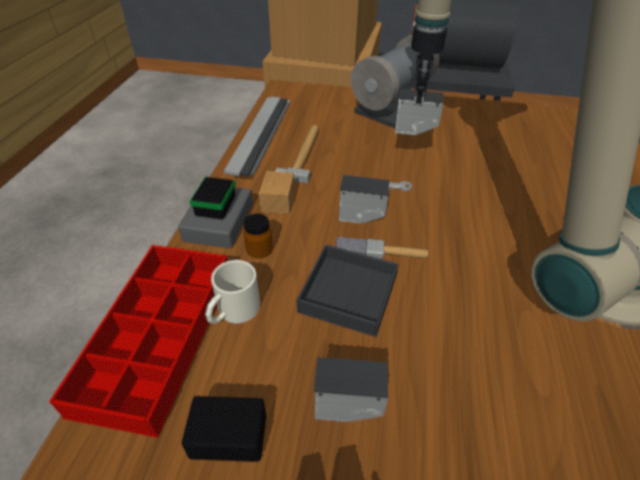

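```bash
python3 -c "
from h import *
plan([.57,.142,.21],14)"
```

```text
clock 3.58 pos [ 0.4328 -0.3589  0.152 ] F [-0.6   0.44 -4.54] w 0.049 q [-0.82  0.29  1.6  -0.    1.26  0.77] turn [ -0.43   0.33 -14.99] d [0.1372 0.5009 0.058 ] n 10
-0.0 0.0 -1.5 0.0128 -0.0504 -0.0056; -0.0 0.0 -1.5 0.0141 -0.05 -0.0056; -0.0 0.0 -1.5 0.0154 -0.0496 -0.0056; -0.0 0.0 -1.5 0.0167 -0.0492 -0.0056; -0.0 0.0 -1.5 0.018 -0.0487 -0.0057; -0.0 0.0 -1.5 0.0193 -0.0482 -0.0057; -0.0 0.0 -1.5 0.0205 -0.0477 -0.0057; -0.0 0.0 -1.5 0.0218 -0.0471 -0.0057; -0.0 0.0 -1.5 0.023 -0.0466 -0.0058; -0.0 0.0 -1.5 0.0242 -0.0459 -0.0058;
```

>>> drive_tool --motion "0 0 -1.5 0.006 -0.025 -0.025 0; 0 0 -1.5 0.013 -0.05 -0.02 0; 0 0 -1.5 0.0155 -0.05 -0.012 0; 0 0 -1.5 0.0165 -0.05 0 0; 0 0 -1.5 0.018 -0.05 0 0; 0 0 -1.5 0.019 -0.05 0 0; 0 0 -1.5 0.0205 -0.048 0 0; 0 0 -1.5 0.022 -0.047 0 0; 0 0 -1.5 0.023 -0.047 0 0; 0 0 -1.5 0.024 -0.046 0 0; 0 0 0 0.012 -0.02 0 0; 0 0 0 0 0 0 0"

```text
clock: 5.08
position: [0.5729, 0.1586, 0.2137]
ee_rot: [-0.003, 0.992, 0.125, 0.001]
contact_force: [-0.5, -0.9, -5.3]
width: 0.0488
```

```bash
python3 -c "
from h import *
F=[]
for i in range(6):
    F.append(get_state()['contact_force']);snap('side','s2')
print(np.round(F,2))
plan([.57,.142,.165],14)"
```

```text
[[-0.54 -0.9  -5.33]
 [-0.32 -0.54 -4.34]
 [ 0.06  0.16 -4.49]
 [-0.59  0.26 -3.98]
 [ 1.32 -0.08 -4.88]
 [ 0.27 -0.19 -4.93]]
clock 5.38 pos [0.5725 0.1554 0.2142] F [ 0.62  0.52 -5.08] w 0.049 q [0.14 0.29 1.44 0.   1.41 1.47] turn [-0.24 -0.15  0.11] d [-0.0025 -0.0134 -0.0492] n 1
-0.2 -0.1 0.1 -0.0058 0.0126 0.0491;
```

View pics/s2.png

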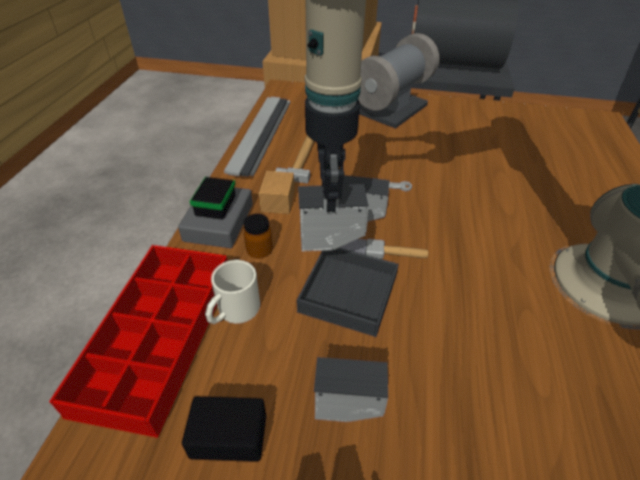

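>>> drive_tool --motion "0 0 0 -0.003 0.007 0.025 0; 0 0 0 -0.003 0.006 0.02 0; 0 0 0 0 0 0 0"

```text
clock: 5.75
position: [0.5702, 0.1384, 0.1694]
ee_rot: [-0.002, 0.993, 0.121, 0.002]
contact_force: [0.3, -0.5, -5.4]
width: 0.0484
```

```bash
python3 -c "
from h import *
plan([.584,.146,.132],14,48,6)"
```

```text
clock 5.75 pos [0.5702 0.1384 0.1694] F [ 0.29 -0.48 -5.4 ] w 0.0484 q [0.12 0.31 1.53 0.   1.3  1.44] turn [-0.14 47.73 -0.2 ] d [ 0.0138  0.0076 -0.0374] n 6
-0.0 8.0 -0.0 0.0025 -0.0007 0.0062; -0.0 8.0 -0.0 0.0016 -0.0007 0.0065; -0.0 8.0 -0.0 0.0007 -0.0007 0.0067; -0.0 8.0 -0.0 -0.0002 -0.0007 0.0067; -0.0 8.0 -0.0 -0.0012 -0.0007 0.0066; -0.0 8.0 -0.0 -0.0021 -0.0007 0.0064;
```

>>> drive_tool --motion "0 8 0 0.0025 -0.0007 0.006 0; 0 8 0 0.0016 -0.0007 0.0065 0; 0 8 0 0.0007 -0.0007 0.0067 0; 0 8 0 0 -0.0007 0.0067 0; 0 8 0 -0.001 -0.0007 0.0066 0; 0 8 0 -0.002 -0.0007 0.0064 0; 0 0 0 0 0 0 0; 0 0 0 0 0 0 0; 0 0 0 0 0 0 0; 0 0 0 0 0 0 0; 0 0 0 0 0 0 0"

```text
clock: 7.12
position: [0.5887, 0.1719, 0.1526]
ee_rot: [-0.074, 0.928, 0.127, 0.342]
contact_force: [-0.2, 0.5, -3.2]
width: 0.0487
```

```bash
python3 -c "
from h import *
snap('side','s3')
snap('top','t3')
plan([.584,.146,.132],14,48)"
```

```text
clock 7.22 pos [0.5885 0.1719 0.1523] F [-0.67 -0.41 -2.73] w 0.0489 q [0.04 0.08 2.16 0.79 0.29 0.64] turn [-3.92  7.17 -0.08] d [-0.0045 -0.0259 -0.0203] n 1
-3.9 7.2 -0.1 -0.0214 0.0245 0.0067;
```

View pics/s3.png

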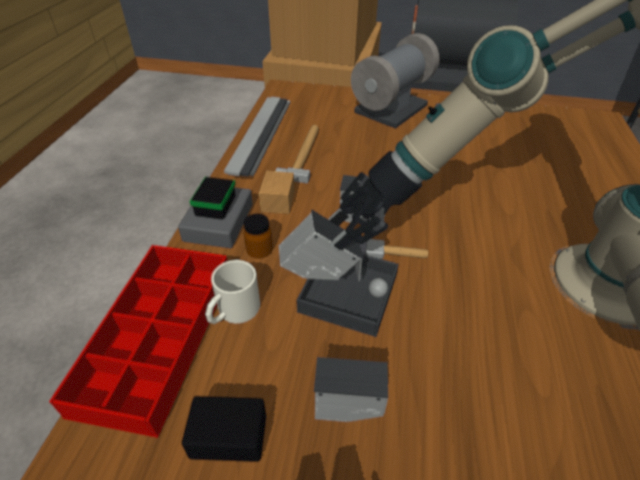

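View pics/t3.png

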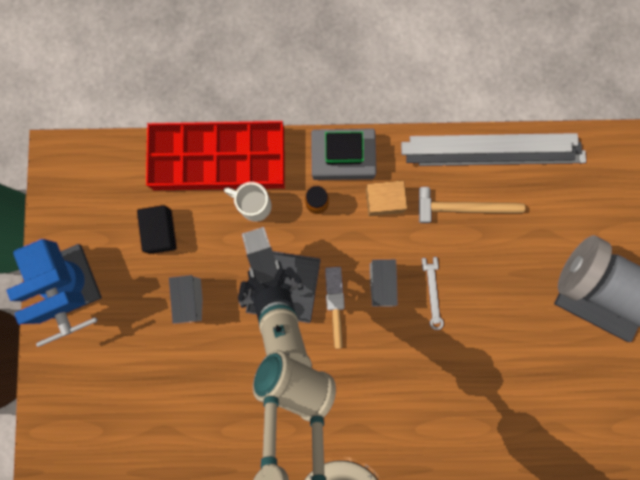

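The ball lies in the tray (side view about (378,287)) and the measured weight has dropped to 2.7 N. I stand the bin up again next.

```bash
python3 -c "
from h import *
plan([.55,.137,.21],14,0,6)"
```

```text
clock 7.22 pos [0.5885 0.1719 0.1523] F [-0.67 -0.41 -2.73] w 0.0489 q [0.04 0.08 2.16 0.79 0.29 0.64] turn [ -3.69 -40.81   1.56] d [-0.0385 -0.0349  0.0577] n 6
-0.6 -6.8 0.3 0.0005 0.0033 -0.0125; -0.6 -6.8 0.3 -0.001 0.0034 -0.0125; -0.6 -6.8 0.3 -0.0024 0.0035 -0.0122; -0.6 -6.8 0.3 -0.0038 0.0037 -0.0118; -0.6 -6.8 0.3 -0.0052 0.0038 -0.0112; -0.6 -6.8 0.3 -0.0065 0.004 -0.0105;
```

>>> drive_tool --motion "-0.6 -6.8 0.3 0.0005 0.0033 -0.0125 0; -0.6 -6.8 0.3 -0.001 0.0034 -0.0125 0; -0.6 -6.8 0.3 -0.0024 0.0035 -0.0122 0; -0.6 -6.8 0.3 -0.004 0.0037 -0.012 0; -0.6 -6.8 0.3 -0.005 0.004 -0.011 0; -0.6 -6.8 0.3 -0.0065 0.004 -0.0105 0; 0 0 0 0 0 0 0"

```text
clock: 8.1
position: [0.549, 0.1433, 0.2047]
ee_rot: [-0.011, 0.992, 0.125, 0.012]
contact_force: [-0.2, -0.2, -3.2]
width: 0.0488
```

```bash
python3 -c "
from h import *
plan([.4355,-.361,.20],-1)"
```

```text
clock 8.1 pos [0.549  0.1433 0.2047] F [-0.24 -0.19 -3.23] w 0.0488 q [0.12 0.24 1.53 0.02 1.35 1.43] turn [-1.24 -1.32 15.35] d [-0.1135 -0.5043 -0.0047] n 10
-0.1 -0.1 1.5 -0.0235 0.046 -0.001; -0.1 -0.1 1.5 -0.0222 0.0467 -0.0008; -0.1 -0.1 1.5 -0.021 0.0472 -0.0007; -0.1 -0.1 1.5 -0.0197 0.0478 -0.0005; -0.1 -0.1 1.5 -0.0184 0.0483 -0.0004; -0.1 -0.1 1.5 -0.0171 0.0488 -0.0002; -0.1 -0.1 1.5 -0.0158 0.0492 -0.0001; -0.1 -0.1 1.5 -0.0145 0.0496 0.0001; -0.1 -0.1 1.5 -0.0132 0.05 0.0002; -0.1 -0.1 1.5 -0.0118 0.0503 0.0003;
```

>>> drive_tool --motion "-0.1 -0.1 1.5 -0.0235 0.045 -0.001 0; -0.1 -0.1 1.5 -0.022 0.0465 -0.001 0; -0.1 -0.1 1.5 -0.021 0.047 0 0; -0.1 -0.1 1.5 -0.02 0.048 0 0; -0.1 -0.1 1.5 -0.018 0.048 0 0; -0.1 -0.1 1.5 -0.017 0.049 0 0; -0.1 -0.1 1.5 -0.016 0.049 0 0; -0.1 -0.1 1.5 -0.0145 0.05 0 0; -0.1 -0.1 1.5 -0.013 0.045 0 0; -0.1 -0.1 1.5 -0.01 0.04 0 0; 0 0 0 0 0 0 0; 0 0 0 0 0 0 0"

```text
clock: 9.6
position: [0.4284, -0.3522, 0.1872]
ee_rot: [-0.003, 1.0, -0.009, 0.012]
contact_force: [-0.3, 0.5, -3.5]
width: 0.0484
```

```bash
python3 -c "
from h import *
plan([.4355,-.361,.06],-1)
snap('side','s4')"
```

```text
clock 9.6 pos [ 0.4284 -0.3522  0.1872] F [-0.27  0.51 -3.48] w 0.0484 q [-0.83  0.24  1.58  0.02  1.31  0.75] turn [-0.34 -1.4  -0.08] d [ 0.0071 -0.0088 -0.1272] n 3
-0.1 -0.5 -0.0 0.0014 0.0031 0.0424; -0.1 -0.5 -0.0 0.0017 0.003 0.0424; -0.1 -0.5 -0.0 0.0021 0.003 0.0424;
```

View pics/s4.png

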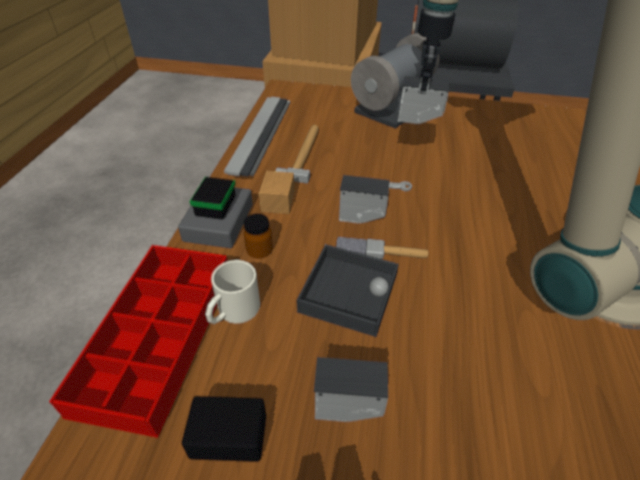

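>>> drive_tool --motion "-0.1 -0.5 0 0.0014 0.003 0.042 0; -0.1 -0.5 0 0.002 0.003 0.042 0; -0.1 -0.5 0 0.002 0.003 0.035 0; 0 0 0 0 0 0.008 0; 0 0 0 0 0 0 0"

```text
clock: 10.28
position: [0.4392, -0.3563, 0.0603]
ee_rot: [0.002, 1.0, -0.005, 0.002]
contact_force: [0.6, 0.1, -2.3]
width: 0.0484
```

```bash
python3 -c "
from h import *
plan([.4355,-.361,.0463],-1)"
```

```text
clock 10.28 pos [ 0.4392 -0.3563  0.0603] F [ 0.59  0.11 -2.26] w 0.0484 q [-0.8   0.37  1.73  0.    1.04  0.78] turn [ 0.22 -0.26  0.37] d [-0.0037 -0.0047 -0.014 ] n 1
0.2 -0.3 0.4 -0.0037 0.0047 0.014;
```

>>> drive_tool --motion "0 0 0 0 0 0.01 0; 0 0 0 0 0 0.002 0; 0 0 0 0 0 0 0"

```text
clock: 10.65
position: [0.441, -0.3575, 0.051]
ee_rot: [0.004, 1.0, -0.005, 0.005]
contact_force: [-0.1, -0.2, -3.1]
width: 0.0485
```

```bash
python3 -c "
from h import *
plan([.4355,-.361,.0463],-1)"
```

```text
clock 10.65 pos [ 0.441  -0.3575  0.051 ] F [-0.12 -0.23 -3.1 ] w 0.0485 q [-0.8   0.38  1.75  0.    1.01  0.78] turn [ 0.48 -0.54  0.4 ] d [-0.0055 -0.0035 -0.0047] n 1
0.5 -0.5 0.4 -0.0055 0.0035 0.0046;
```

>>> drive_tool --motion "0.3 -0.4 0 0 0 0.003 0; 0 0 0 0 0 0.003 0; 0 0 0 0 0 0 0"

```text
clock: 11.02
position: [0.4418, -0.3585, 0.0463]
ee_rot: [0.002, 1.0, -0.005, 0.002]
contact_force: [0.2, 0.1, -1.9]
width: 0.0483
```

Touching down; release gently, then rise.

>>> drive_tool --motion "0 0 0 0 0 0.0015 0; 0 0 0 0 0 0 60; 0 0 0 0 0 0 100; 0 0 0 0 0 0 100; 0 0 0 0 0 0 100; 0 0 0 0 0 -0.03 100; 0 0 0 0 0 -0.05 100; 0 0 0 0 0 -0.06 100; 0 0 0 0 0 0 100"

```text
clock: 12.15
position: [0.4417, -0.3585, 0.1894]
ee_rot: [0.003, 1.0, -0.006, 0.002]
contact_force: [0.3, 0.3, -0.3]
width: 0.0854
```

```bash
python3 -c "
from h import *
snap('top','t5');snap('side','s5')
plan([.5355,-.109,.17],0.5)"
```

```text
clock 12.25 pos [ 0.4391 -0.3559  0.1845] F [-0.82 -0.11 -0.02] w 0.0854 q [-0.8   0.27  1.54 -0.    1.33  0.78] turn [-0.12  0.16 -1.14] d [ 0.0964  0.2469 -0.0145] n 5
-0.0 0.0 -0.2 0.0187 -0.0496 0.0029; -0.0 0.0 -0.2 0.0189 -0.0495 0.0029; -0.0 0.0 -0.2 0.0191 -0.0494 0.0029; -0.0 0.0 -0.2 0.0193 -0.0494 0.0029; -0.0 0.0 -0.2 0.0195 -0.0493 0.0029;
```

View pics/s5.png

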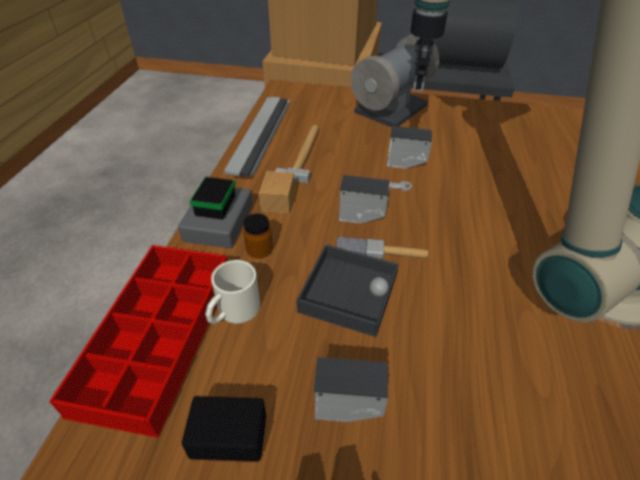

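The right bin stands upright at (409,148) in the side view. I move to the middle bin.

>>> drive_tool --motion "0 0 -0.2 0.0187 -0.049 0.003 100; 0 0 -0.2 0.019 -0.049 0.003 100; 0 0 -0.2 0.019 -0.049 0.003 100; 0 0 -0.2 0.019 -0.049 0.003 100; 0 0 -0.2 0.019 -0.045 0.003 100; 0 0 0 0 0 0 100; 0 0 0 0 0 0 100"

```text
clock: 13.12
position: [0.5295, -0.1062, 0.1544]
ee_rot: [-0.006, 1.0, 0.002, -0.013]
contact_force: [0.3, -1.1, 0.3]
width: 0.0853
```

```bash
python3 -c "
from h import *
plan([.5355,-.109,.12],0.5)"
```

```text
clock 13.12 pos [ 0.5295 -0.1062  0.1544] F [ 0.35 -1.11  0.26] w 0.0853 q [-0.33  0.27  1.62  0.    1.28  1.24] turn [-0.74  1.52 -0.29] d [ 0.006  -0.0028 -0.0344] n 1
-0.7 1.5 -0.3 0.0069 0.0032 0.0342;
```

>>> drive_tool --motion "-0.5 1 -0.3 0.006 0.003 0.03 100; 0 0 0 0 0 0.035 100; 0 0 0 0 0 0.03 100; 0 0 0 0 0 0 100"

```text
clock: 13.62
position: [0.5315, -0.114, 0.055]
ee_rot: [-0.001, 1.0, 0.001, -0.006]
contact_force: [0.3, -0.0, -0.2]
width: 0.0856
```

```bash
python3 -c "
from h import *
plan([.5355,-.109,.044],0.5)"
```

```text
clock 13.62 pos [ 0.5315 -0.114   0.055 ] F [ 0.3  -0.02 -0.16] w 0.0856 q [-0.34  0.35  1.77 -0.    1.03  1.23] turn [-0.17  0.68 -0.35] d [ 0.004  0.005 -0.011] n 1
-0.2 0.7 -0.4 0.0042 -0.005 0.011;
```

>>> drive_tool --motion "-0.2 0.6 -0.3 0.004 -0.004 0.011 100; 0 0 0 0 0 0 0; 0 0 0 0 0 0 0; 0 0 0 0 0 0 0; 0 0 0 0 0 0 0; 0 0 0 0 0 0 0; 0 0 0 0 0 0 0; 0 0 0 0 0 0 0; 0 0 0 0 0 -0.025 0; 0 0 0 0 0 -0.04 0; 0 0 0 0 0 -0.04 0; 0 0 0 0 0 0 0"

```text
clock: 15.12
position: [0.5355, -0.1133, 0.1536]
ee_rot: [0.001, 1.0, 0.002, -0.0]
contact_force: [0.6, -0.2, -2.4]
width: 0.0488
```

```bash
python3 - <<'E'
from h import *
F=[]
for i in range(12):
    s=get_state();F.append(s['contact_force']); snap('side','s6')
print(np.round(F,2)[:,2],np.mean(F[3:],0))
plan([.56,.14,.21],14)
E
```

```text
[-2.42 -3.6  -3.06 -3.15 -3.49 -3.25 -3.31 -1.95 -2.51 -2.42 -2.43 -2.75] [ 0.01318695 -0.08492647 -2.80461641]
clock 15.72 pos [ 0.5329 -0.1125  0.1503] F [ 1.06 -0.06 -2.43] w 0.0486 q [-0.33  0.27  1.64 -0.    1.25  1.23] turn [ -0.1    0.47 -13.78] d [0.0271 0.2525 0.0597] n 5
-0.0 0.1 -2.8 0.0055 -0.0505 -0.0119; -0.0 0.1 -2.8 0.0079 -0.0502 -0.012; -0.0 0.1 -2.8 0.0104 -0.0497 -0.012; -0.0 0.1 -2.8 0.0128 -0.0492 -0.012; -0.0 0.1 -2.8 0.0151 -0.0485 -0.0119;
```

View pics/s6.png

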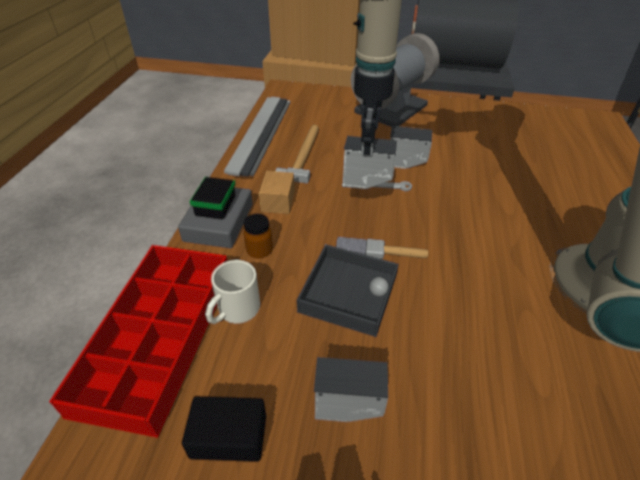

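The middle bin is up and weighs 2.8 N, so it is the light one. I set it back where it was, without tipping.

>>> drive_tool --motion "0 0 0 0.002 -0.003 0.04 0; 0 0 0 0 0 0.04 0; 0 0 0 0 0 0.015 0; 0 0 0 0 0 0.003 0; 0 0 0 0 0 0 0"

```text
clock: 16.35
position: [0.5365, -0.1101, 0.0512]
ee_rot: [0.0, 1.0, 0.002, -0.002]
contact_force: [0.7, 0.7, -3.6]
width: 0.0482
```

```bash
python3 -c "
from h import *
plan([.5355,-.109,.0445],0.5)"
```

```text
clock 16.35 pos [ 0.5365 -0.1101  0.0512] F [ 0.67  0.72 -3.6 ] w 0.0482 q [-0.33  0.36  1.77 -0.    1.01  1.24] turn [ 0.04  0.22 -0.28] d [-0.001   0.0011 -0.0067] n 1
0.0 0.2 -0.3 -0.001 -0.0011 0.0067;
```

>>> drive_tool --motion "0 0 0 0 0 0.005 0; 0 0 0 0 0 0 0; 0 0 0 0 0 0 0"

```text
clock: 16.73
position: [0.5387, -0.1108, 0.0485]
ee_rot: [0.001, 1.0, 0.002, 0.001]
contact_force: [0.2, -0.8, -2.4]
width: 0.049
```

>>> drive_tool --motion "0 0 0 0 0 0.003 0; 0 0 0 0 0 0 0; 0 0 0 0 0 0 0"

```text
clock: 17.1
position: [0.5398, -0.1109, 0.0477]
ee_rot: [0.002, 1.0, 0.002, 0.002]
contact_force: [0.1, 0.2, -2.5]
width: 0.0486
```

>>> drive_tool --motion "0 0 0 0 0 0.004 0; 0 0 0 0 0 0 0; 0 0 0 0 0 0 0"

```text
clock: 17.48
position: [0.5409, -0.1108, 0.0478]
ee_rot: [0.002, 1.0, 0.002, 0.004]
contact_force: [0.0, -0.6, -3.7]
width: 0.0485
```

>>> drive_tool --motion "0 0 0 -0.003 0 0.005 0; 0 0 0 0 0 0.003 0"

```text
clock: 17.73
position: [0.5424, -0.1106, 0.0472]
ee_rot: [0.002, 1.0, 0.001, 0.009]
contact_force: [-6.4, 2.2, 19.8]
width: 0.0484
```

```bash
python3 - <<'E'
from h import *
for i in range(4):
    s=get_state(); print(s['position'].round(4),s['contact_force'].round(2)); im,d=snap('side','s7')
cv2.imwrite('pics/s7z.png',cv2.resize(cv2.imread('pics/s7.png')[110:260,300:460],None,fx=4,fy=4,interpolation=cv2.INTER_CUBIC))
W=cloud('side',d); p=W[200:230,345:385].reshape(-1,3)
E
```

```text
[ 0.5424 -0.1106  0.0472] [-6.43  2.23 19.79]
[ 0.5422 -0.1106  0.0472] [-4.82  2.63 22.65]
[ 0.5421 -0.1106  0.0472] [-4.77  2.69 22.43]
[ 0.5422 -0.1107  0.0472] [-6.08  3.33 22.12]
```

View pics/s7z.png

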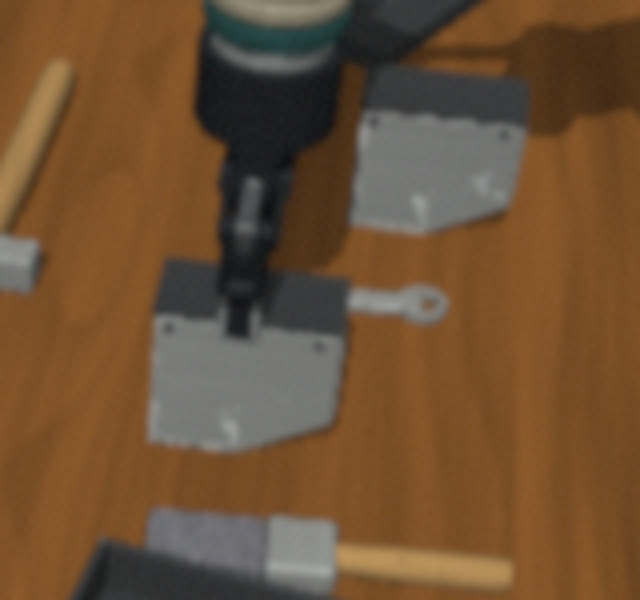

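On the bench (22 N of contact). Release and rise.

>>> drive_tool --motion "0 0 0 0 0 0 60; 0 0 0 0 0 0 100; 0 0 0 0 0 0 100; 0 0 0 0 0 0 100; 0 0 0 0 0 0 100; 0 0 0 0 0 -0.03 100; 0 0 0 0 0 -0.05 100; 0 0 0 0 0 -0.06 100; 0 0 0 0 0 0 100; 0 0 0 0 0 0 100"

```text
clock: 19.18
position: [0.5389, -0.1101, 0.1877]
ee_rot: [0.001, 1.0, 0.001, 0.006]
contact_force: [-1.4, -0.5, 0.7]
width: 0.0853
```

```bash
python3 -c "
from h import *
plan([.504,.365,.17],5.7)
im,d=snap('side','s8')
print()
"
```

```text
clock 19.18 pos [ 0.5389 -0.1101  0.1877] F [-1.44 -0.49  0.69] w 0.0853 q [-0.33  0.24  1.58  0.    1.31  1.24] turn [ 0.19 -0.73 -5.56] d [-0.0349  0.4751 -0.0177] n 9
0.0 -0.1 -0.6 -0.0038 -0.0528 0.0018; 0.0 -0.1 -0.6 -0.0032 -0.0528 0.0018; 0.0 -0.1 -0.6 -0.0026 -0.0529 0.0018; 0.0 -0.1 -0.6 -0.0021 -0.0529 0.0018; 0.0 -0.1 -0.6 -0.0015 -0.0529 0.0019; 0.0 -0.1 -0.6 -0.0009 -0.0529 0.0019; 0.0 -0.1 -0.6 -0.0003 -0.0529 0.0019; 0.0 -0.1 -0.6 0.0002 -0.0529 0.0019; 0.0 -0.1 -0.6 0.0008 -0.0529 0.0019;
```

View pics/s8.png

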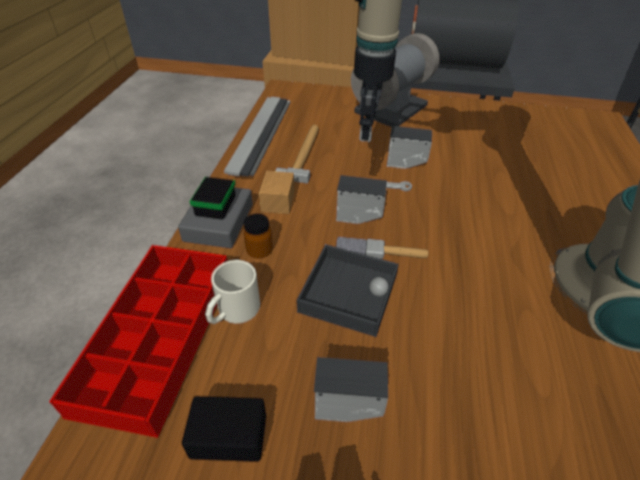

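Middle bin stands upright at (361,200). Now I go to the left bin.

>>> drive_tool --motion "0 -0.1 -0.6 -0.004 -0.052 0 100; 0 -0.1 -0.6 -0.003 -0.052 0 100; 0 -0.1 -0.6 -0.003 -0.052 0 100; 0 -0.1 -0.6 -0.002 -0.052 0 100; 0 -0.1 -0.6 -0.001 -0.052 0.002 100; 0 -0.1 -0.6 -0.001 -0.052 0.002 100; 0 -0.1 -0.6 0 -0.052 0.002 100; 0 -0.1 -0.6 0 -0.052 0.002 100; 0 -0.1 -0.6 0.001 -0.045 0.002 100; 0 0 0 0 0 0 100; 0 0 0 0 0 0 100"

```text
clock: 20.6
position: [0.4972, 0.3604, 0.1544]
ee_rot: [0.006, 0.999, 0.048, -0.017]
contact_force: [-0.8, -0.4, -0.3]
width: 0.0852
```

```bash
python3 -c "
from h import *
plan([.504,.365,.12],5.7)
"
```

```text
clock 20.6 pos [0.4972 0.3604 0.1544] F [-0.82 -0.38 -0.34] w 0.0852 q [0.51 0.38 1.45 0.   1.34 1.98] turn [ 0.57  1.99 -0.18] d [ 0.0068  0.0046 -0.0344] n 1
0.6 2.0 -0.2 0.0084 -0.0043 0.0341;
```

>>> drive_tool --motion "0.5 1.5 -0.2 0.007 -0.004 0.03 100; 0 0.2 0 0 0 0.035 100; 0 0 0 0 0 0.03 100; 0 0 0 0 0 0 100"

```text
clock: 21.1
position: [0.5029, 0.3582, 0.0557]
ee_rot: [0.002, 0.999, 0.047, -0.003]
contact_force: [0.4, -0.1, 0.0]
width: 0.0854
```

```bash
python3 -c "
from h import *
plan([.504,.365,.044],5.7)"
```

```text
clock 21.1 pos [0.5029 0.3582 0.0557] F [ 0.38 -0.09  0.01] w 0.0854 q [ 0.51  0.45  1.61 -0.    1.1   1.98] turn [ 0.23  0.36 -0.32] d [ 0.0011  0.0068 -0.0117] n 1
0.2 0.4 -0.3 0.0018 -0.0067 0.0117;
```

>>> drive_tool --motion "0.2 0.3 -0.3 0.002 -0.006 0.011 100; 0 0 0 0 0 0 0; 0 0 0 0 0 0 0; 0 0 0 0 0 0 0; 0 0 0 0 0 0 0; 0 0 0 0 0 0 0; 0 0 0 0 0 0 0; 0 0 0 0 0 0 0; 0 0 0 0 0 -0.025 0; 0 0 0 0 0 -0.04 0; 0 0 0 0 0 -0.04 0; 0 0 0 0 0 0 0"

```text
clock: 22.6
position: [0.5037, 0.3628, 0.1508]
ee_rot: [0.001, 0.999, 0.049, -0.002]
contact_force: [0.5, 0.0, -5.2]
width: 0.0484
```

```bash
python3 - <<'E'
from h import *
F=[]
for i in range(10):
    s=get_state();F.append(s['contact_force']); snap('side','s9')
print(np.round(F,2)[:,2],np.mean(F[3:],0))
plan([.57,.142,.21],14)
E
```

```text
[-5.21 -5.31 -5.62 -5.43 -5.87 -4.18 -4.95 -4.94 -4.56 -4.58] [ 0.2501781  -0.06115343 -4.92986109]
clock 23.1 pos [0.5016 0.3616 0.1475] F [-1.35  0.08 -3.76] w 0.0485 q [0.51 0.38 1.48 0.   1.3  1.99] turn [ 0.24  0.67 -8.41] d [ 0.0684 -0.2196  0.0625] n 5
0.0 0.1 -1.7 0.0092 0.0451 -0.0124; 0.0 0.1 -1.7 0.0079 0.0454 -0.0124; 0.0 0.1 -1.7 0.0066 0.0456 -0.0124; 0.0 0.1 -1.7 0.0053 0.0457 -0.0124; 0.0 0.1 -1.7 0.004 0.0458 -0.0125;
```

View pics/s9.png

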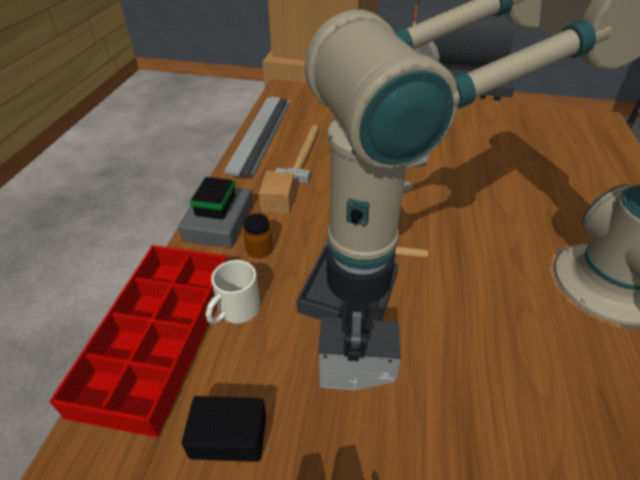

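```bash
python3 - <<'E'
from h import *
d=np.load('pics/s5.npy');W=cloud('side',d);print(W[280:296:5,370:388:4].reshape(-1,3).round(3))
E
```

```text
[[0.492 0.092 0.006]
 [0.484 0.123 0.043]
 [0.476 0.123 0.045]
 [0.469 0.121 0.044]
 [0.459 0.087 0.007]
 [0.49  0.13  0.035]
 [0.483 0.134 0.041]
 [0.475 0.132 0.04 ]
 [0.467 0.133 0.042]
 [0.459 0.125 0.036]
 [0.489 0.134 0.024]
 [0.481 0.136 0.029]
 [0.474 0.139 0.034]
 [0.466 0.136 0.032]
 [0.458 0.13  0.027]
 [0.488 0.131 0.005]
 [0.48  0.131 0.007]
 [0.472 0.138 0.018]
 [0.464 0.128 0.007]
 [0.458 0.155 0.041]]
```

```bash
python3 - <<'E'
from h import *
plan([.575,.158,.21],9)
E
```

```text
clock 23.1 pos [0.5016 0.3616 0.1475] F [-1.35  0.08 -3.76] w 0.0485 q [0.51 0.38 1.48 0.   1.3  1.99] turn [ 0.26  0.65 -3.41] d [ 0.0734 -0.2036  0.0625] n 5
0.1 0.1 -0.7 0.0105 0.042 -0.0124; 0.1 0.1 -0.7 0.01 0.0421 -0.0124; 0.1 0.1 -0.7 0.0096 0.0422 -0.0124; 0.1 0.1 -0.7 0.0091 0.0423 -0.0125; 0.1 0.1 -0.7 0.0086 0.0424 -0.0125;
```

>>> drive_tool --motion "0 0.1 -0.7 0.0105 0.03 -0.013 0; 0 0.1 -0.7 0.01 0.042 -0.013 0; 0 0.1 -0.7 0.01 0.042 -0.013 0; 0 0.1 -0.7 0.009 0.042 -0.012 0; 0 0.1 -0.7 0.009 0.042 0 0; 0 0 0 0 0 0 0; 0 0 0 0 0 0 0"

```text
clock: 23.98
position: [0.5771, 0.1667, 0.1987]
ee_rot: [0.003, 0.997, 0.081, -0.001]
contact_force: [0.2, 0.3, -4.2]
width: 0.048
```

```bash
python3 - <<'E'
from h import *
plan([.575,.156,.165],9)
E
```

```text
clock 23.98 pos [0.5771 0.1667 0.1987] F [ 0.2   0.26 -4.16] w 0.048 q [ 0.17  0.32  1.44 -0.    1.39  1.58] turn [0.28 0.19 0.32] d [-0.0021 -0.0107 -0.0337] n 1
0.3 0.2 0.3 -0.0037 0.01 0.0338;
```

>>> drive_tool --motion "0.3 0 0 -0.003 0.008 0.02 0; 0 0 0 0 0.002 0.014 0; 0 0 0 0 0 0 0"

```text
clock: 24.35
position: [0.5748, 0.1591, 0.1637]
ee_rot: [-0.001, 0.997, 0.083, -0.002]
contact_force: [-0.6, 0.4, -5.1]
width: 0.0481
```

```bash
python3 - <<'E'
from h import *
plan([.590,.158,.132],9,48,6)
E
```

```text
clock 24.35 pos [0.5748 0.1591 0.1637] F [-0.62  0.41 -5.13] w 0.0481 q [0.15 0.33 1.51 0.   1.31 1.56] turn [-0.32 48.19  0.41] d [ 0.0152 -0.0011 -0.0317] n 6
-0.1 8.0 0.1 0.0025 0.0006 0.0053; -0.1 8.0 0.1 0.0017 0.0006 0.0056; -0.1 8.0 0.1 0.0009 0.0006 0.0057; -0.1 8.0 0.1 0.0001 0.0006 0.0058; -0.1 8.0 0.1 -0.0007 0.0006 0.0058; -0.1 8.0 0.1 -0.0015 0.0006 0.0056;
```

>>> drive_tool --motion "0 8 0 0.0025 0.0006 0.0053 0; 0 8 0 0.0017 0.0006 0.0056 0; 0 8 0 0.0009 0.0006 0.0057 0; 0 8 0 0 0.0006 0.0058 0; 0 8 0 -0.0007 0.0006 0.0058 0; 0 8 0 -0.0015 0.0006 0.0056 0; 0 0 0 0 0 0 0; 0 0 0 0 0 0 0; 0 0 0 0 0 0 0; 0 0 0 0 0 0 0; 0 0 0 0 0 0 0"

```text
clock: 25.72
position: [0.5801, 0.1792, 0.1339]
ee_rot: [-0.05, 0.934, 0.088, 0.342]
contact_force: [0.5, 0.5, -2.3]
width: 0.0484
```

```bash
python3 -c "
from h import *
snap('side','s10')
plan([.56,.15,.21],9,0,6)"
```

```text
clock 25.77 pos [0.5802 0.1792 0.1339] F [ 0.37  0.75 -1.81] w 0.0484 q [0.14 0.11 2.19 0.42 0.15 1.13] turn [ -2.73 -40.38   1.7 ] d [-0.0202 -0.0292  0.0761] n 6
-0.5 -6.7 0.3 0.0051 0.0037 -0.0125; -0.5 -6.7 0.3 0.0036 0.0038 -0.013; -0.5 -6.7 0.3 0.0021 0.0038 -0.0133; -0.5 -6.7 0.3 0.0005 0.0039 -0.0134; -0.5 -6.7 0.3 -0.0011 0.0041 -0.0134; -0.5 -6.7 0.3 -0.0026 0.0042 -0.0131;
```

View pics/s10.png

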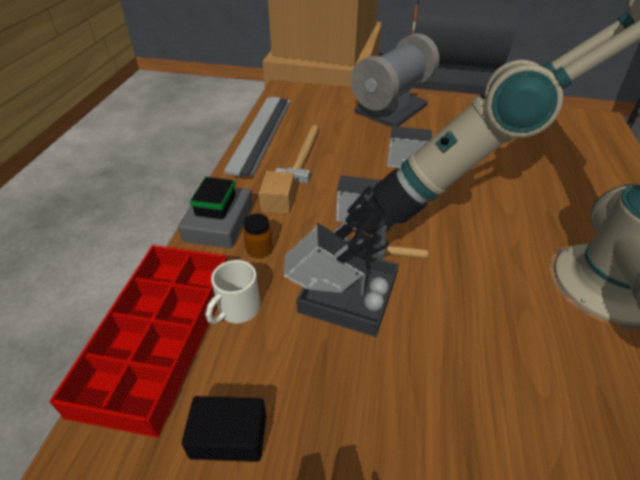

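Both balls are in the tray, at (379,286) and (374,301). Now back upright.

>>> drive_tool --motion "-0.5 -6.7 0.3 0.004 0.0037 -0.013 0; -0.5 -6.7 0.3 0.0036 0.0038 -0.013 0; -0.5 -6.7 0.3 0.002 0.0038 -0.013 0; -0.5 -6.7 0.3 0.0005 0.004 -0.0135 0; -0.5 -6.7 0.3 -0.001 0.004 -0.0135 0; -0.5 -6.7 0.3 -0.0026 0.004 -0.013 0; 0 0 0 0 0 0 0; 0 0 0 0 0 0 0"

```text
clock: 26.78
position: [0.5594, 0.1492, 0.2091]
ee_rot: [0.002, 0.997, 0.075, -0.003]
contact_force: [-0.5, -0.5, -2.6]
width: 0.0479
```

```bash
python3 -c "
from h import *
plan([.5037,.365,.16],5.7)"
```

```text
clock 26.77 pos [0.5594 0.1492 0.2091] F [-0.47 -0.54 -2.58] w 0.0479 q [ 0.14  0.28  1.47 -0.    1.4   1.57] turn [0.26 0.32 2.88] d [-0.0557  0.2158 -0.0491] n 5
0.1 0.1 0.6 -0.0045 -0.0444 0.0097; 0.1 0.1 0.6 -0.005 -0.0443 0.0097; 0.1 0.1 0.6 -0.0054 -0.0443 0.0097; 0.1 0.1 0.6 -0.0059 -0.0442 0.0098; 0.1 0.1 0.6 -0.0063 -0.0441 0.0098;
```

>>> drive_tool --motion "0 0.1 0.6 -0.0045 -0.035 0 0; 0 0.1 0.6 -0.005 -0.044 0 0; 0 0.1 0.6 -0.0055 -0.044 0.003 0; 0 0.1 0.6 -0.006 -0.044 0.01 0; 0 0.1 0.6 -0.006 -0.04 0.01 0; 0 0 0 0 0 0 0; 0 0 0 0 0 0 0"

```text
clock: 27.65
position: [0.4973, 0.3536, 0.1811]
ee_rot: [0.001, 0.999, 0.047, 0.004]
contact_force: [-0.2, 0.1, -2.1]
width: 0.0483
```

```bash
python3 -c "
from h import *
plan([.5037,.365,.055],5.7)"
```

```text
clock 27.65 pos [0.4973 0.3536 0.1811] F [-0.16  0.09 -2.12] w 0.0483 q [ 0.51  0.33  1.46 -0.01  1.35  1.99] turn [ 0.19 -0.42 -0.29] d [ 0.0064  0.0114 -0.1261] n 3
0.1 -0.1 -0.1 0.0022 -0.0037 0.042; 0.1 -0.1 -0.1 0.0023 -0.0037 0.042; 0.1 -0.1 -0.1 0.0024 -0.0036 0.042;
```

>>> drive_tool --motion "0 -0.1 0 0.002 -0.0037 0.04 0; 0 -0.1 0 0.002 -0.0037 0.04 0; 0 -0.1 0 0.002 -0.0037 0.03 0; 0 0 0 0 0 0.012 0; 0 0 0 0 0 0 0; 0 0 0 0 0 0 0"

```text
clock: 28.4
position: [0.5066, 0.3601, 0.0608]
ee_rot: [0.0, 0.999, 0.044, 0.006]
contact_force: [-0.4, -0.7, -1.4]
width: 0.0481
```

```bash
python3 -c "
from h import *
plan([.5037,.365,.0465],5.7)"
```

```text
clock 28.4 pos [0.5066 0.3601 0.0608] F [-0.41 -0.66 -1.38] w 0.0481 q [ 0.51  0.44  1.61 -0.01  1.08  2.  ] turn [ 0.05 -0.7  -0.64] d [-0.0029  0.0049 -0.0143] n 1
0.1 -0.7 -0.6 -0.0027 -0.0051 0.0143;
```

>>> drive_tool --motion "0 -0.6 0 -0.002 0 0.008 0; 0 0 0 0 0 0.005 0; 0 0 0 0 0 0.003 0"

```text
clock: 28.78
position: [0.5068, 0.361, 0.0479]
ee_rot: [-0.001, 0.999, 0.044, 0.004]
contact_force: [-3.6, -1.2, 13.1]
width: 0.0482
```

>>> drive_tool --motion "0 0 0 0 0 0.001 0; 0 0 0 0 0 0 60; 0 0 0 0 0 0 100; 0 0 0 0 0 0 100; 0 0 0 0 0 0 100; 0 0 0 0 0 0 100; 0 0 0 0 0 -0.03 100; 0 0 0 0 0 -0.05 100; 0 0 0 0 0 -0.06 100; 0 0 0 0 0 -0.03 100; 0 0 0 0 0 0 100"

```text
clock: 30.15
position: [0.5059, 0.361, 0.2222]
ee_rot: [-0.001, 0.999, 0.044, 0.004]
contact_force: [0.4, 0.5, -0.7]
width: 0.0856
```

```bash
python3 - <<'E'
from h import *
print(get_state()['position'],get_state()['width'])
im,s=snap('side','s11'); S=cloud('side',s)
snap('top','t11')
for n,c in dict(L=(.503,.365),M=(.537,-.11),R=(.437,-.36)).items():
    m=(abs(S[...,2]-.094)<.008)&(np.hypot(S[...,0]-c[0],S[...,1]-c[1])<.08); p=S[m]
    A=np.c_[p[:,:2],np.ones(len(p))]; co=np.linalg.lstsq(A,p[:,2],rcond=None)[0]
    print(n,len(p),p.mean(0).round(4),'slope deg',np.degrees(co[:2]).round(1))
cv2.imwrite('pics/s11z.png',cv2.resize(im[220:440,270:450,::-1],None,fx=2.7,fy=2.7,interpolation=cv2.INTER_CUBIC))
E
```

```text
[0.50594177 0.36097858 0.22221215] 0.08558992657578805
L 2640 [0.4993 0.3626 0.0961] slope deg [ 0.2 -1.6]
M 0 [nan nan nan] slope deg [0. 0.]
R 252 [ 0.4073 -0.3515  0.0958] slope deg [ 0.3 -3.9]<stdin>:8: RuntimeWarning: Mean of empty slice.
  ret = um.true_divide(
```

View pics/s11.png

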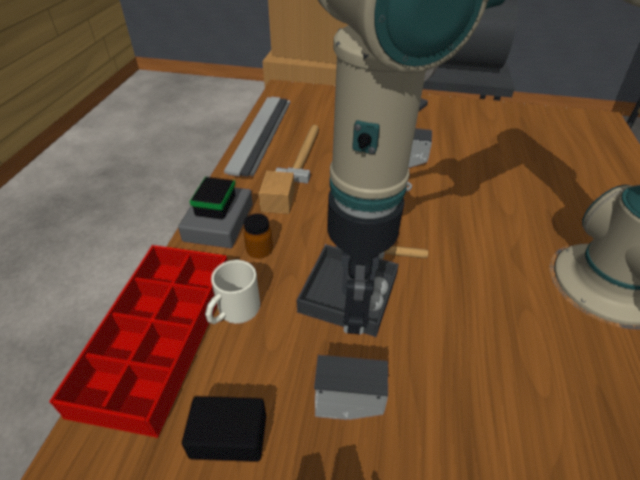

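View pics/t11.png

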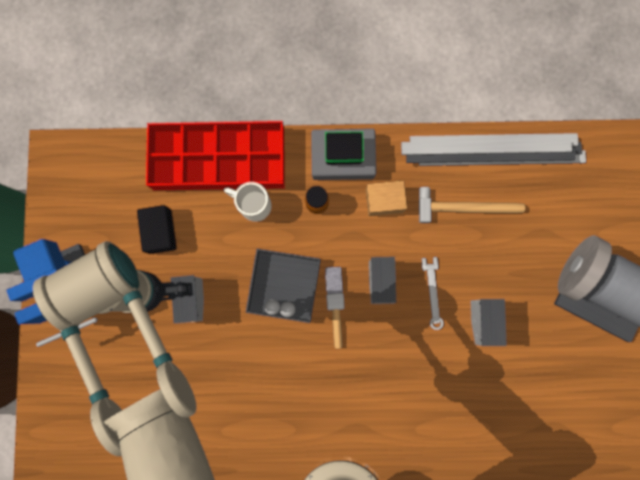

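```bash
python3 - <<'E'
from h import *
S=cloud('top',np.load('pics/t11.npy'))
for n,c in dict(M=(.537,-.11),R=(.437,-.36)).items():
    m=(abs(S[...,2]-.094)<.012)&(np.hypot(S[...,0]-c[0],S[...,1]-c[1])<.08); p=S[m]
    co=np.linalg.lstsq(np.c_[p[:,:2],np.ones(len(p))],p[:,2],rcond=None)[0]
    print(n,len(p),p.mean(0).round(4),np.degrees(co[:2]).round(1))
m=(S[235:330,240:330]);b=m[(m[...,2]>.033)&(abs(m[...,0]-.48)<.04)&(m[...,2]<.06)];print(np.round(S[303:312:4,266:294:4,:].reshape(-1,3),3))
print(sign_off())
E
```

```text
M 1125 [ 0.5371 -0.1062  0.0953] [-0.2 -0.1]
R 1194 [ 0.4363 -0.3559  0.095 ] [-0.1 -0.8]
[[0.486 0.175 0.032]
 [0.486 0.165 0.042]
 [0.486 0.155 0.04 ]
 [0.486 0.146 0.034]
 [0.486 0.139 0.004]
 [0.486 0.126 0.043]
 [0.486 0.116 0.039]
 [0.477 0.175 0.037]
 [0.476 0.165 0.044]
 [0.476 0.155 0.039]
 [0.476 0.146 0.037]
 [0.476 0.136 0.039]
 [0.476 0.126 0.04 ]
 [0.476 0.116 0.042]
 [0.467 0.179 0.003]
 [0.467 0.165 0.04 ]
 [0.467 0.155 0.038]
 [0.467 0.147 0.027]
 [0.466 0.136 0.038]
 [0.466 0.126 0.039]
 [0.466 0.116 0.043]]
the job is handed in; nothing more can be done
None
```

I lifted and weighed all three bins. The right one read about 4.7 N and the left about 4.9 N, so both were loaded. The middle one read about 2.8 N, so it was the light one. I tipped the right and left bins roughly 40° over the tray and put all three back where they had stood. The middle bin was lifted straight up and set down again, never tipped. The job was handed in at about 30 s.

**Last checks:**
- **Balls:** both lie on the tray floor, at about (0.476, 0.16) and (0.476, 0.12), with their tops at about 0.042 m.
- **Bins:** all three lids measured 95–96 mm high, so each bin stands on the bench. They are level to within 2°.
- **Bystanders:** none has visibly moved.
- **Gripper:** open and clear of everything.

**What disagreed:**
- The side-view tilt for the right bin came out near 4°. Part of that bin was hidden by the arm, and the unobstructed top view gave under 1°.
- The side view could not see the middle bin at the end because the arm blocked it, so that bin was checked from the top view only.
- The two tips reached about 40°, not the 48° I commanded, because the wrist was close to a joint limit. That was still enough for both balls to roll out.

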